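# Raise the drop-front flap of the reference-block crate

## Robot

A 6-joint arm with a two-finger parallel gripper is mounted at the origin on the work surface. World frame = base frame: x ahead of the robot, y to its left, z up, the work surface at z = 0. Lengths are in m, angles in degrees, forces in N, time in s.
With the tool pointing down it reaches from about 0.4 to 0.825 m from the base axis. Payload 7 kg.
Tool frame: the origin (TCP) lies on the centre line of the jaws, within the pads' length; the fingertips stand 11 mm ahead of it and the grasp point (between the pads) lies 8 mm behind it; z points along the fingers, y is the line along which they close (so a half turn about z gives the same grasp; the last joint's range is limited). The gripper opens to 88 mm and grips with 3 to 60 N. Pads are 19 mm wide; open, the fingers measure 130 mm over their backs; the gripper's body (78 mm by 193 mm) begins 47 mm behind the grasp point.
Start: joints at [81.595, 20.546, 0.682, 0, -70.136, -16.507], TCP at [0.284, 0.612, 0.238] pointing down, gripper open.
Joint ranges: [-176.03, 176.03], [-82.01, 121.73], [-58.28, 71.71], [-173.87, 95.51], [-174.79, -0.11], [-173.66, 173.66]. Speed limits (degrees/s): [136.94, 136.94, 172.46, 180, 180, 180].

## Interface

Orientations are given as [roll, pitch, yaw] about the fixed x, y, z axes, in that order (R = Rz(yaw) Ry(pitch) Rx(roll)).
In Python, from plant import r, capture, camera_model, job gives the robot as it stands.
- The arm moves only by the tool drive_tool, never from a script. Its argument "increments" is a list that holds one entry, the list of rows, each a list of 5 numbers: the gripper's target within -1 to 1 (fully open at 1, half-way at 0, shut at -1), then the shift along the tool's x, y, z scaled (see below), then the turn about the tool's z scaled (see below). In form: [[[gripper, tx, ty, tz, roll], ...]]. A call has 1 to 5 rows; each row is the pose to reach, as a shift and turn from the pose commanded when the call began, along the tool's axes at that moment, turning the shorter way round; what a row does not reach only later rows make up. The controller multiplies each number of a shift by 120 mm and each number of a turn by 360 degrees. A row lasts 1/8 s, in which the tool goes at most 62.5 mm and 10.7 degrees, less where a joint would pass 70% of its speed; a pose out of reach is approached as far as the arm can. A call with a number of a shift or a turn outside -1 to 1 is refused whole. A call with a gripper value outside its range is refused whole. The fingers move at their own pace and stop on an object; "squeeze" is the grip in N (left out, the last holds). Time passes only in rows, so rows that repeat a pose let the fingers close. It gives the time, the measured TCP pose, the force, the opening and the grip force at its end, in the units of the state.
- r.get_state(): the state, without advancing time (a new reading comes with each control period).
- capture(name): name is "scene" or "top" or "wrist"; returns the picture (384x512x3 uint8, red, green, blue); there is no depth.
- camera_model(name): a dict with "camera_matrix" (3x3 intrinsics, pixels), "rvec" (rotation vector, rad) and "tvec" (3), from world to camera coordinates, as OpenCV has them. Camera axes: x right, y down, z forward; pixel columns grow to the right and rows downward; lengths in m; the calibration is good to about 2 mm. A picture is of the moment at which its call begins: read the wrist's pose just before it. camera_model takes no time and is no camera call; for the wrist camera it gives the pose at the moment of the call.
- job.close_job(): hands the job in; it is judged then, once.
The state is a dict: "time_s": time; "joints": joint angles; "qd": joint speeds; "joint_torque": joint torques, N m; "tcp_pos": TCP position; "eef_rot": TCP orientation; "contact_force": force on the tool from outside, world axes, zero at the start; "moment": the same for the moment, N m; "gripper_width": finger opening in m; "gripper_force": force on a finger pad.
Only numpy, scipy, OpenCV 4.12 (cv2) and the standard library are available. Lean on these libraries where they do the work, as an engineer would, in place of code of your own. Each camera call takes 0.05 s, during which the arm holds its last target. There are 200 camera calls.

## Task

The blue crate with the brass hardness block in it is going back to the store. Swing its dropped front flap up on its stiff hinge until it stands upright, flush with the front ends of the crate's side walls, neither leaning out nor folded into the crate, and leave it standing there by itself. Leave the brass block where it lies and do not move the flap of the grey crate.

Things in the scene. Friction and masses are not known exactly. Their poses are not given: they have to be found in the camera images.
- blue_flap (a joint): Front flap of the blue crate: stiff panel 164 mm wide, 78 mm from hinge line to free edge, 6 mm thick, yellow band at the free edge. Rad: 0 = level, pointing out of the crate; 1.571 = upright; more = folded into the crate (to 2.3, no stop at upright). Starts at 0.9 to 1.2. Stiff hinge: 2 to 4 N at the free edge moves it, it stays where left.
- blue_hinge (a point): Middle of the blue flap's hinge line, 12 mm above the table. Fixed to the crate (itself fixed): x level from the open front into the crate, y along the hinge, z up. Crate 140 deep, 180 wide, 90 mm high, walls 5; side walls at y = -90 and +90, x from -3 to 137 mm. Flap's free edge at angle q: x = -78 cos q, z = 78 sin q mm from here.
- brass_block_center (a point): Centre of the round brass hardness reference block, 60 mm diameter, 16 mm high, loose on the blue crate's floor towards its back.
- grey_flap_edge (a point): Middle of the free edge of the grey crate's flap. The grey crate is a bystander of the same size and form, its flap also part-raised, a steel block in it; it stands to the left or right of the blue one, centres at least 0.3 m apart.

How it is judged:
By the outcome, as a careful person would: the job done as asked, in the order asked, and still so for the second after the job is handed in, with the robot touching nothing.
It also fails if it takes over 38 s, if anything falls off the work surface, if the arm or the gripper's body presses on something with over 40 N, if the wrist force passes 120 N, or if a joint passes its speed limit or range.

## Working session

There is one attempt and no reset: what is moved stays moved. The work goes in short steps, Python scripts to look and compute and a tool call to move; the robot and the scene stay as the last step left them, time stands still between calls to the robot, and variables do not carry over. Pictures are saved under pics/ and viewed, at most 10 in all, crops included, and the job is handed in when it is done.

Besides the shell and the picture viewer there is one more tool, called after "Call:" as name(argument=value, ...), one argument or row to a line, values as JSON. drive_tool: Moves the arm, as the interface text tells. Its arguments: {"type":"object","properties":{"increments":{"type":"array"},"squeeze":{"type":"number"}},"required":["increments"]}

```bash
mkdir -p pics; ls
python3 - <<'E'
from plant import r,capture,camera_model,job
import cv2,numpy as np
for n in("scene","top"):
    im=capture(n); cv2.imwrite(f"pics/{n}0.png",im[:,:,::-1]); np.save(f"pics/{n}0.npy",im)
    m=camera_model(n); R=cv2.Rodrigues(np.array(m["rvec"]))[0]; print(n,(-R.T@np.array(m["tvec"]).ravel()).round(3), np.array(m["camera_matrix"]).round(0).tolist())
print(r.get_state())
E
```

```text
pics
scene [ 1.153 -0.382  1.02 ] [[484.0, 0.0, 261.0], [0.0, 484.0, 193.0], [0.0, 0.0, 1.0]]
top [ 0.376 -0.011  1.237] [[485.0, 0.0, 258.0], [0.0, 485.0, 187.0], [0.0, 0.0, 1.0]]
{'time_s': 0.1, 'joints': array([ 8.15964478e+01,  2.05877479e+01,  6.39375387e-01, -1.58185436e-02,
       -7.01355464e+01, -1.65058340e+01]), 'qd': array([ 0.11675653, -0.13930135,  0.05678063, -0.01085426,  0.09585956,
        0.0015785 ]), 'joint_torque': array([-1.73969620e-03, -5.84164524e+01,  2.93752992e+01,  7.01555908e+00,
        1.01694156e-02, -4.29985289e-05]), 'tcp_pos': array([0.28416908, 0.61181524, 0.23672037]), 'eef_rot': array([ 1.79915314e+02, -9.58596943e-03, -2.49147650e+01]), 'contact_force': array([0.33277962, 0.06920511, 0.65095407]), 'moment': array([-0.03442336,  0.05103759, -0.10016562]), 'gripper_force': 0.0, 'gripper_width': 0.08762813591339073}
```

View pics/top0.png

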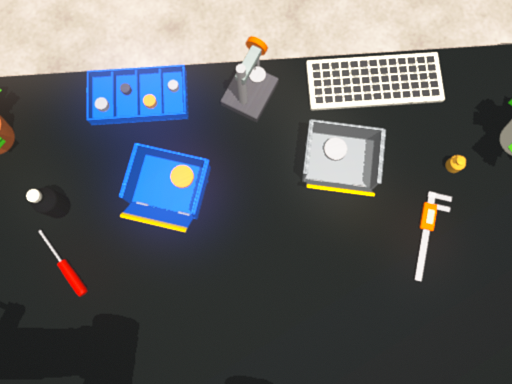

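View pics/scene0.png

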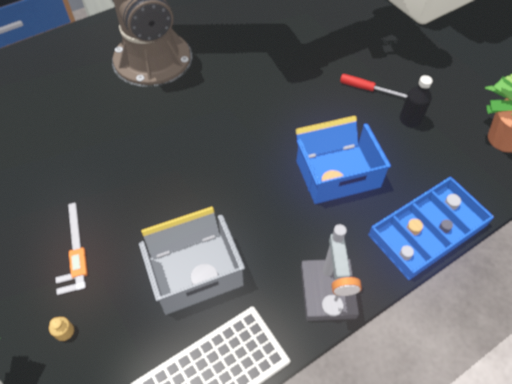

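```bash
python3 - <<'E'
import cv2,numpy as np
t=np.load("pics/top0.npy")[130:240,100:220]; s=np.load("pics/scene0.npy")[110:210,285:395]
a=cv2.resize(t,None,fx=5,fy=5,interpolation=cv2.INTER_CUBIC)
cv2.imwrite("pics/c1.png",a[:,:,::-1])
E
cat > h.py <<'E'
import cv2,numpy as np
from plant import r,capture,camera_model,job
def cam(n,m=None):
    m=m or camera_model(n); R=cv2.Rodrigues(np.array(m["rvec"],float))[0]; return np.array(m["camera_matrix"],float),R,np.array(m["tvec"],float).ravel()
def ray(n,uv,m=None):
    K,R,t=cam(n,m); d=R.T@np.linalg.solve(K,[uv[0],uv[1],1]); return -R.T@t,d/np.linalg.norm(d)
def plane(n,uv,z,m=None):
    c,d=ray(n,uv,m); return c+d*(z-c[2])/d[2]
def two(n1,u1,n2,u2):
    a,d=ray(n1,u1); b,e=ray(n2,u2); s=np.linalg.lstsq(np.c_[d,-e],b-a,rcond=None)[0]
    p,q=a+s[0]*d,b+s[1]*e; return (p+q)/2,np.linalg.norm(p-q)
def proj(n,p):
    K,R,t=cam(n); return cv2.projectPoints(np.atleast_2d(p).astype(float),cv2.Rodrigues(R)[0],t,K,None)[0][:,0]
def yellow(im,lo,hi):
    h=cv2.cvtColor(im,cv2.COLOR_RGB2HSV); m=cv2.inRange(h,(20,150,120),(35,255,255))
    k=np.zeros_like(m); k[lo[1]:hi[1],lo[0]:hi[0]]=255; return m&k
E
python3 - <<'E'
from h import *
t=np.load("pics/top0.npy"); s=np.load("pics/scene0.npy")
for n,im,lo,hi in(("top",t,(110,205),(200,240)),("scene",s,(285,110),(365,140))):
    m=yellow(im,lo,hi); c=max(cv2.findContours(m,0,2)[0],key=cv2.contourArea); b=cv2.boxPoints(cv2.minAreaRect(c)); print(n,b.round(1).tolist())
E
```

```text
top [[119.30000305175781, 216.8000030517578], [120.4000015258789, 212.1999969482422], [186.10000610351562, 227.6999969482422], [185.0, 232.3000030517578]]Traceback (most recent call last):
  File "<stdin>", line 4, in <module>
ValueError: max() iterable argument is empty
```

View pics/c1.png

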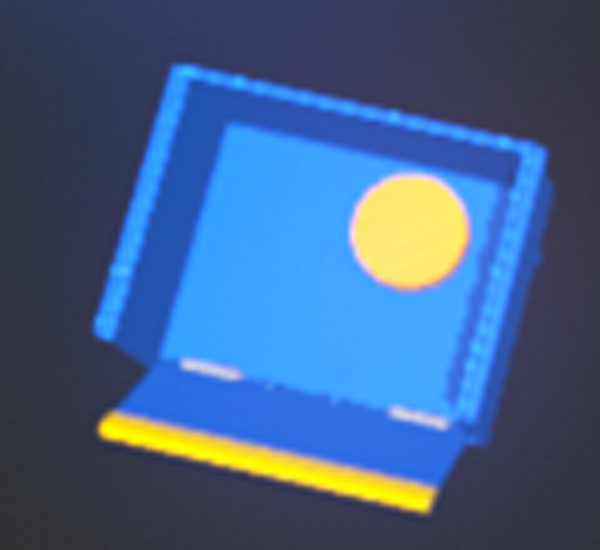

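The crop shows the blue crate's rim corners at about (135,143), (209,159), (195,214), (119,197) in the full top image. The yellow band at the free edge runs from (120,214) to (186,230).

```bash
cat >> h.py <<'E'
def fitline(p):
    vx,vy,x,y=cv2.fitLine(np.float32(p),cv2.DIST_HUBER,0,.01,.01).ravel(); return (vx,vy,x,y)
E
python3 - <<'E'
from h import *
s=np.load("pics/scene0.npy")
f=lambda x,y:((x+.5)/5-.5+100,(y+.5)/5-.5+130)
P={k:plane("top",f(*v),.09)for k,v in dict(BL=(173,65),BR=(549,147),FR=(478,424),FL=(95,335)).items()}
for k,v in P.items():print(k,v.round(4))
d=lambda a,b:np.linalg.norm(P[a]-P[b]).round(4)
print("wid",d("BL","BR"),d("FL","FR"),"dep",d("BL","FL"),d("BR","FR"))
ex=(P["BL"]-P["FL"])+(P["BR"]-P["FR"]); ey=(P["BL"]-P["BR"])+(P["FL"]-P["FR"])
yx=np.degrees(np.arctan2(ex[1],ex[0])); yy=np.degrees(np.arctan2(ey[1],ey[0]))-90; print("yaw",yx,yy)
a=np.radians(yy*.6+yx*.4); X=np.array([np.cos(a),np.sin(a),0]);Y=np.array([-X[1],X[0],0])
c=sum(P.values())/4; H=c-X*.067; H[2]=.012; print("hinge",H.round(4),"r",np.hypot(*H[:2]),np.degrees(a))
e=[plane("top",(119.9,214.5),.075),plane("top",(185.5,230),.075)]; print(e, np.linalg.norm(e[0]-e[1]))
np.save("fr.npy",np.r_[H,a])
# seen in scene
h=cv2.cvtColor(s,cv2.COLOR_RGB2HSV);print(h[126,325],proj("scene",[H+X*-.03+Y*y+[0,0,.07] for y in(.082,-.082)]).round(1))
# reprojection of rim in scene
print(proj("scene",list(P.values())).round(1).tolist())
v=s[100:220,280:400]; cv2.imwrite("pics/c2.png",cv2.resize(v,None,fx=5,fy=5,interpolation=cv2.INTER_CUBIC)[:,:,::-1])
E
```

```text
BL [0.7526 0.2716 0.09  ]
BR [0.6981 0.0883 0.09  ]
FR [0.5635 0.1286 0.09  ]
FL [0.6193 0.3111 0.09  ]
wid 0.1912 0.1908 dep 0.139 0.1405
yaw -16.57993929176852 -16.78845416367062
hinge [0.5942 0.2192 0.012 ] r 0.6333319035228274 -16.70504821490978
[array([0.57803781, 0.31251242, 0.075     ]), array([0.52959739, 0.15528622, 0.075     ])] 0.16451915693608113
[ 24 116 236] [[356.4 118.9]
 [296.7 132.7]]
[[389.8, 165.3], [315.3, 184.3], [295.3, 139.6], [366.0, 123.4]]
```

View pics/c2.png

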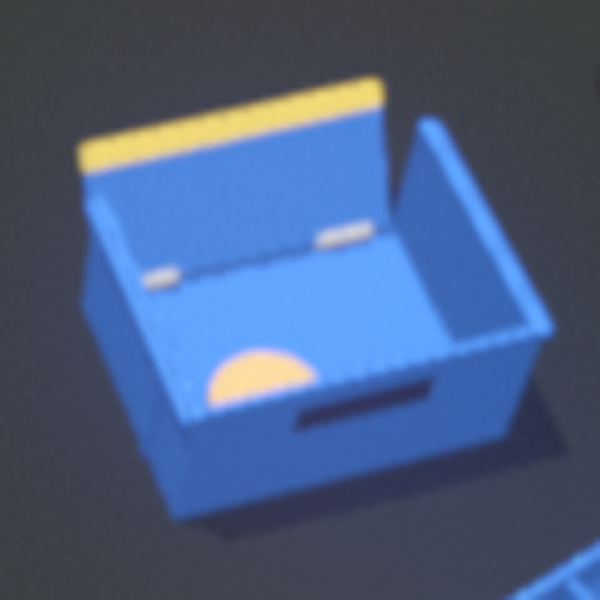

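The scene crop agrees with the top view. The rim corners reproject to within about 2 px, and the flap leans out at roughly 1.0 rad. I'll straddle the free edge with the jaws across the panel, so first I move over it.

Call:
drive_tool(
  increments=[
    [[1,0.45,0.24,0,0],[1,0.89,0.476,0,0],[1,0.89,0.476,0,0]],
  ],
)

```text
time_s: 0.48
tcp_pos: [0.3589, 0.5123, 0.2377]
eef_rot: [180.0, -0.0, -25.1]
contact_force: [-1.1, 1.3, 0.9]
gripper_width: 0.0873
gripper_force: 0.0
```

Call:
drive_tool(
  increments=[
    [[1,0.45,0.24,0,0],[1,0.89,0.476,0,0],[1,0.89,0.476,0,0]],
  ],
)

```text
time_s: 0.85
tcp_pos: [0.4314, 0.416, 0.2375]
eef_rot: [180.0, -0.0, -25.1]
contact_force: [-0.6, 0.6, -0.7]
gripper_width: 0.0878
gripper_force: 0.0
```

Call:
drive_tool(
  increments=[
    [[1,0.45,0.24,0,0],[1,0.89,0.476,0,0],[1,0.89,0.476,0,0]],
  ],
)

```text
time_s: 1.23
tcp_pos: [0.5041, 0.3198, 0.2372]
eef_rot: [180.0, 0.0, -25.1]
contact_force: [-0.7, 0.2, 0.5]
gripper_width: 0.0877
gripper_force: 0.0
```

Call:
drive_tool(
  increments=[
    [[1,0.45,0.24,0,0],[1,0.89,0.476,0,0],[1,0.89,0.476,0,0]],
  ],
)

```text
time_s: 1.6
tcp_pos: [0.5768, 0.2235, 0.2369]
eef_rot: [179.9, 0.0, -25.1]
contact_force: [-0.4, -0.3, -0.8]
gripper_width: 0.0878
gripper_force: 0.0
```

Call:
drive_tool(
  increments=[
    [[1,0,0,0,0.029],[1,0,0,0,0.058],[1,0,0,0,0.087],[1,0,0,0,0.116],[1,0,0,0,0.116]],
  ],
)

```text
time_s: 2.22
tcp_pos: [0.5749, 0.2267, 0.2373]
eef_rot: [180.0, 0.0, -66.5]
contact_force: [-0.4, 0.1, -0.2]
gripper_width: 0.0878
gripper_force: 0.0
```

Call:
drive_tool(
  increments=[
    [[1,0,0,0,0.029],[1,0,0,0,0.058],[1,0,0,0,0.087],[1,0,0,0,0.111],[1,0,0,0,0.111]],
  ],
)

```text
time_s: 2.85
tcp_pos: [0.5752, 0.226, 0.2375]
eef_rot: [180.0, 0.0, -106.3]
contact_force: [0.9, 1.1, -0.4]
gripper_width: 0.0877
gripper_force: 0.0
```

Run:
```python
from h import *
import json
m=camera_model("wrist"); im=capture("wrist"); np.save("pics/w1.npy",im)
json.dump({k:np.array(v).tolist() for k,v in m.items()},open("w1.json","w"))
cv2.imwrite("pics/w1.png",im[:,:,::-1])
K,R,t=cam("wrist",m); print((-R.T@t).round(3),R.round(2).tolist(),K.round(0).tolist())
fr=np.load("fr.npy");H=fr[:3];a=fr[3];X=np.array([np.cos(a),np.sin(a),0]);Y=np.array([-X[1],X[0],0])
print(proj("wrist",[H+X*-.003+Y*.095+[0,0,.078],H+X*-.003-Y*.095+[0,0,.078],H+Y*.082,H-Y*.082,H]).round(1).tolist())
```

```text
[0.555 0.154 0.385] [[-0.96, 0.28, -0.0], [0.27, 0.92, 0.27], [0.08, 0.26, -0.96]] [[282.0, 0.0, 259.0], [0.0, 282.0, 191.0], [0.0, 0.0, 1.0]]
[[244.5, 260.4], [243.6, 87.9], [245.1, 224.3], [244.5, 103.6], [244.8, 167.5]]
```

View pics/w1.png

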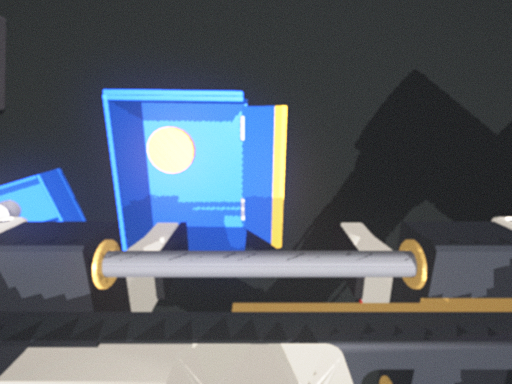

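The wrist view puts the hinge marks at column 243 and the side-wall tip at (244,95), within 1 px of my prediction. The yellow free edge is at column about 285. Going down to straddle it.

Call:
drive_tool(
  increments=[
    [[1,0,0,0.45,0],[1,0,0,0.9,0],[1,0,0,0.9,0]],
  ],
)

```text
time_s: 3.28
tcp_pos: [0.573, 0.2237, 0.1258]
eef_rot: [179.7, -0.4, -106.4]
contact_force: [-0.1, -0.3, 1.1]
gripper_width: 0.0875
gripper_force: 0.0
```

Call:
drive_tool(
  increments=[
    [[1,0,0,0.18,0],[1,0,0,0.36,0],[1,0,0,0.51,0],[1,0,0,0.51,0]],
  ],
)

```text
time_s: 3.78
tcp_pos: [0.5755, 0.225, 0.0684]
eef_rot: [180.0, -0.1, -106.5]
contact_force: [-0.5, -0.3, 0.1]
gripper_width: 0.0877
gripper_force: 0.0
```

Call:
drive_tool(
  increments=[
    [[1,0,-0.04,0,0],[1,0,-0.08,0,0],[1,0,-0.12,0,0],[1,0,-0.163,0,0],[1,0,-0.163,0,0]],
  ],
)

```text
time_s: 4.4
tcp_pos: [0.5944, 0.2192, 0.0684]
eef_rot: [180.0, -0.0, -106.7]
contact_force: [-0.8, -0.2, 0.8]
gripper_width: 0.0878
gripper_force: 0.7
```

Call:
drive_tool(
  increments=[
    [[0,0,0,0,0],[-0.4,0,0,0,0],[-0.6,0,0,0,0],[-0.7,0,0,0,0],[-0.7,0,0,0,0]],
  ],
  squeeze=12,
)

```text
time_s: 5.03
tcp_pos: [0.5944, 0.2194, 0.0684]
eef_rot: [-180.0, 0.0, -106.6]
contact_force: [-1.9, -0.1, 1.9]
gripper_width: 0.0431
gripper_force: 1.0
```

Free motion is over and the flap is being lifted. I keep closing.

Call:
drive_tool(
  increments=[
    [[-0.7,0,0,0,0],[-0.7,0,0,0,0],[-0.7,0,0,0,0],[-0.75,0,0,0,0],[-0.75,0,0,0,0]],
  ],
)

```text
time_s: 5.65
tcp_pos: [0.5943, 0.2194, 0.0684]
eef_rot: [-180.0, 0.0, -106.6]
contact_force: [-1.2, 0.2, 1.5]
gripper_width: 0.0112
gripper_force: 0.7
```

Call:
drive_tool(
  increments=[
    [[-1,0,0,0,0],[-1,0,0,0,0],[-1,0,0,0,0],[-1,0,0,0,0],[-1,0,0,0,0]],
  ],
)

```text
time_s: 6.28
tcp_pos: [0.5943, 0.2194, 0.0683]
eef_rot: [-180.0, -0.0, -106.6]
contact_force: [-0.6, 0.6, 0.5]
gripper_width: 0.0061
gripper_force: 12.0
```

Gripped at 6.1 mm, which is the panel thickness, so it stands parallel to the pads. Releasing, lifting clear and checking.

Call:
drive_tool(
  increments=[
    [[-0.4,0,0,0,0],[0,0,0,0,0],[0.3,0,0,0,0],[0.3,0,0,0,0],[0.3,0,0,0,0]],
  ],
)

```text
time_s: 6.9
tcp_pos: [0.5943, 0.2194, 0.0684]
eef_rot: [-180.0, -0.0, -106.6]
contact_force: [-0.3, -0.6, 0.5]
gripper_width: 0.0503
gripper_force: 0.0
```

Call:
drive_tool(
  increments=[
    [[0.3,0,0,-0.3,0],[0.3,0,0,-0.6,0],[0.3,0,0,-1,0],[0.3,0,0,-1,0]],
  ],
)

```text
time_s: 7.4
tcp_pos: [0.5964, 0.2205, 0.1931]
eef_rot: [-179.7, 0.3, -106.6]
contact_force: [-0.4, 0.3, -1.6]
gripper_width: 0.0572
gripper_force: 0.0
```

Run:
```python
from h import *
s=r.get_state(); print(s["time_s"],s["tcp_pos"],s["gripper_width"])
w=capture("wrist"); sc=capture("scene"); 
fr=np.load("fr.npy");H=fr[:3];a=fr[3];X=np.array([np.cos(a),np.sin(a),0]);Y=np.array([-X[1],X[0],0])
for n,im in(("wrist",w),("scene",sc)):
    p=proj(n,[H+X*-.003-Y*.095+[0,0,.078],H+X*-.003+Y*.095+[0,0,.078],H+X*-.003-Y*.082+[0,0,.078],H+X*-.003+Y*.082+[0,0,.078]]); print(n,p.round(1).tolist())
a=cv2.resize(w[20:220,130:330],(600,600),interpolation=cv2.INTER_CUBIC); cv2.imwrite("pics/w2.png",a[:,:,::-1])
b=cv2.resize(sc[100:220,280:400],(600,600),interpolation=cv2.INTER_CUBIC); cv2.imwrite("pics/s2.png",b[:,:,::-1])
```

```text
7.4 [0.59642207 0.22053061 0.19310449] 0.057156591708955415
wrist [[264.1, 84.1], [262.7, 285.6], [263.9, 100.7], [262.8, 274.2]]
scene [[295.6, 139.7], [365.8, 123.3], [300.5, 138.5], [361.1, 124.4]]
```

View pics/w2.png

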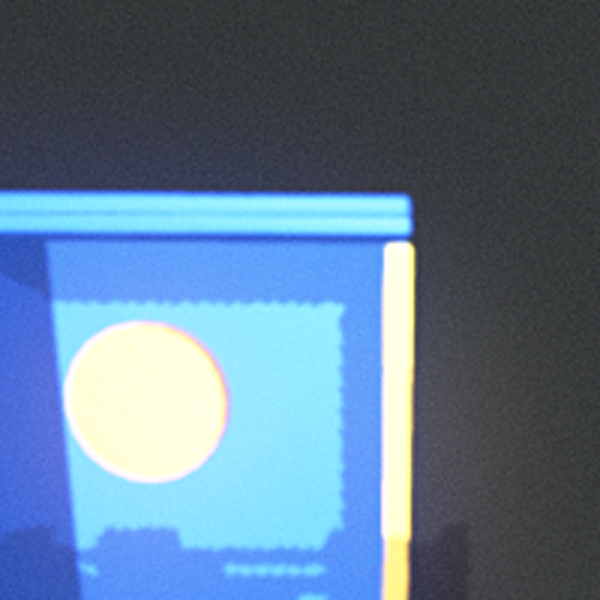

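View pics/s2.png

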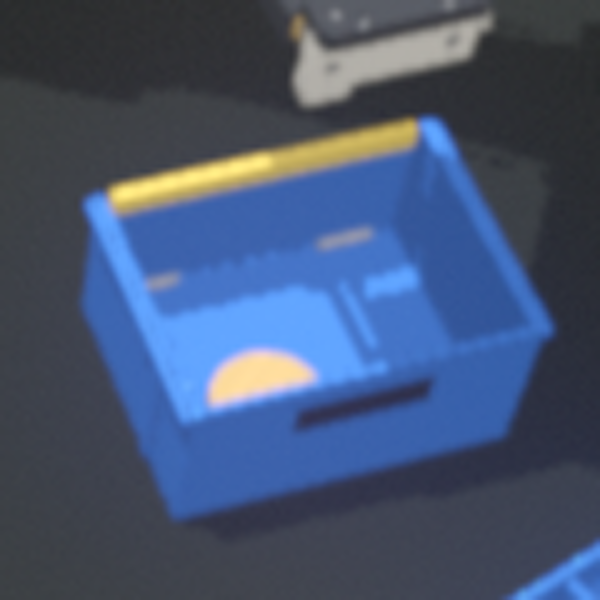

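In the wrist crop the wall tip is at column 412 and the flap's outer edge at 413, a difference of under 1 mm, so it is flush. In the scene view the flap lines up with both wall tips, and the brass block is where it was. The arm is clear.

```bash
python3 -c "
from plant import job
print(job.close_job())"
```

```text
the job is handed in; nothing more can be done
None
```

The blue crate's flap stands upright by itself, flush with the side-wall ends to within about 1 mm. The brass block is where it lay, the grey crate was never approached, and I handed the job in at about 7.5 s; no verdict came back.

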